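Hang the gauge plate on the catch hook, scale outward

TASK

Take the upright gauge plate out of its slotted block and hang it on the stand's hook with its graduated face outward (away from the post). Push it on through its hole, past the spring catch, until it is home against the rubber washer and the catch has sprung up in front of it; do not force it (the hook's height and length are set differently each time, so feel your way and keep the push below about 15 N), let go and leave the other things on the bench where they are.

Things in the scene. Friction and masses are not known exactly. Their poses are not given: they have to be found in the camera images.
- plate: Blue gauge plate, 8 mm thick (x), 60 mm wide (y), 115 mm tall (z), 0.10 to 0.15 kg. Origin at the centre of its foot edge. The graduated white face with a red stripe near the top looks along its -x; the +x face is plain blue. It can start facing any way; turn it only about the vertical.
- plate_hole (a point): Centre (mid thickness) of the hole that goes through the plate along x: 13 mm wide (y) x 11 mm tall (z), 70 mm above the foot. 39.5 mm of solid plate above the hole serve for gripping across the 8 mm thickness. When let go, the plate hangs with the top of its hole on the bar.
- plate_edge (a point): Point on the plate's +y side edge, 30 mm from the hole's centre at the hole's height. Seated the right way round it lies on the stand's +y side.
- holder: Grey slotted block, 70 x 96 x 33 mm, fixed to the bench. Origin at the centre of its underside. The slot, 11 mm (x) x 66 mm (y), open upward, has its floor 8 mm above the bench; the plate stands loose in it, 25 mm deep, its axes parallel to the block's. Beware of the room's dark upright panel, 430 mm tall, on its left (+y): cross it high.
- stand: Hook stand fixed to the bench: grey foot 92 x 90 x 10 mm, 20 mm square post, dark clamp block on its top, 28 x 30 x 44 mm, reaching 14 mm above the prong's axis. Origin on the post's axis at the bench. The hook's prong sticks out of the block, level, along the stand's -x (outward). A sprung black rubber washer, 22 mm across, backs the pocket; it gives 3 N per mm for 2 mm, then stops solid.
- block_mouth (a point): Mid-height spot where the prong leaves the block; axes as the stand. Block and prong are clamped differently each time, NOT measured: the axis runs level, 10 mm below to 10 mm above this point; the tip is 48 to 76 mm out. Prong: 8 mm bar, 7 mm conical tip (end 3 mm wide). Behind the tip: catch ramp begins at 8 mm, peaks at 21, drops at 23.5; washer face at 34. Home is the pocket between the two.
- catch (a joint): How far the polished brass spring catch on top of the prong is pressed down into it, in m: 0 sprung up, 0.008 fully down. Sprung up, it stands 6.5 mm above the bar. The plate must press it 3 to 6.5 mm to pass, which takes some 2 to 6 N of push; it springs up again behind the plate.
- reel: Blue reel of solder wire, 52 mm across, 38 mm tall, a bystander. Origin under its centre.
- measure: Yellow tape measure, 33 x 79 x 60 mm, a bystander. Origin under its centre.
- pliers: Blue-handled pliers lying flat, 67 x 161 x 12 mm, a bystander. Origin under its centre.
- torch: Black torch lying on its side, 35 x 121 x 35 mm, a bystander. Origin under its centre.
- multimeter: Yellow multimeter lying on its back, 145 x 68 x 47 mm, a bystander. Origin under its centre.
- driver: Yellow-handled screwdriver, 27 x 170 x 31 mm, a bystander. Origin under its centre.
Mind the look-alikes: they are no part of the job. Several things have the shape of the plate; the one meant has the colours described above.

How it is judged:
By the outcome, as a careful person would: the job done as asked, in the order asked, and still so for the second after the job is handed in, with the robot touching nothing.
It also fails if it takes over 72 s, if anything falls off the work surface, if the arm or the gripper's body presses on something with over 40 N, if the wrist force passes 120 N, or if a joint passes its speed limit or range.

ROBOT

A 6-joint arm with a two-finger parallel gripper is mounted at the origin on the work surface; the furniture and walls round the work are solid. World frame = base frame: x ahead of the robot, y to its left, z up, the work surface at z = 0. Lengths are in mm, angles in rad, forces in N, time in s.
With the tool pointing down it reaches from about 250 to 800 mm from the base axis. Payload 8.5 kg.
Tool frame: the origin (TCP) lies at the very end of the fingers, on their centre line; the grasp point (between the pads) lies 19 mm behind it (manip.grip_point_offset is the distance from the TCP to the grasp point, in mm); z points along the fingers, y is the line along which they close (so a half turn about z gives the same grasp; the last joint's range is limited). The gripper opens to 85 mm and grips with 20 to 120 N. Pads are 22 mm wide; open, the fingers measure 114 mm over their backs; the gripper's body (76 mm by 85 mm) begins 54 mm behind the grasp point. The pads swing forward as they close: fully open they stand 13 mm farther back than shut.
Start: joints at [1.233, 0.238, -0.013, 1.319, 0, 1.571], TCP at [173.975, 495.289, 231.276] pointing down, gripper open.
Joint ranges: [-2.66, 2.66], [-1.03, 1.9], [-1.14, 1.46], [-1.82, 2.27], [-1.45, 1.34], [-3.14, 3.14]. Speed limits (rad/s): [2.22, 2.22, 2.79, 3.14, 3.14, 3.14].

INTERFACE

Orientations are given as a 3x3 rotation matrix whose columns are the frame's x, y, z axes.
In Python, from bench import manip, snapshot, camera_params gives the robot as it stands.
- The arm moves only by the shell command python3 -m creep 'ROWS' [FORCE]. ROWS is JSON, one flat list of numbers, 5 for each row, row after row: the finger opening in mm, from 0 to 85.4, then the shift along the world's x, y, z in units of 50 mm (1.0 is 50 mm), then the turn about the world's z in units of 6 degrees (1.0 is 6 degrees). In form: [hand, x, y, z, spin, hand, x, y, z, spin, ...]. A call has 1 to 20 rows; each row shifts and turns the commanded pose from where the row before left it; what a row does not reach is not made up. A row lasts 1/8 s, in which the tool goes at most 62.5 mm and 10.7 degrees, less where a joint would pass 70% of its speed; a pose out of reach is approached as far as the arm can. A call is refused whole if a number of a shift passes 1 or a number of a turn 1, either way. A call with a gripper value outside its range is refused whole. The fingers move at their own pace and stop on an object; FORCE is the grip in N (left out, the last holds). Time passes only in rows, so rows that do not move let the fingers close. It gives the time, the measured TCP pose, the force, the opening and the grip force at its end, in the units of the state.
- manip.get_obs(): the state, without advancing time (a new reading comes with each control period).
- snapshot(name): name is "scene" or "top" or "wrist"; returns (picture, depth): 480x640x3 uint8, blue, green, red; 480x640 float32, mm along the optical axis (not along the pixel's ray), 0 where there is no reading.
- camera_params(name): a dict with "vertical_fov" (degrees; the focal length in pixels is half the picture's height over the tangent of half this angle, whatever the lens; pixels are square), "cx", "cy" (the principal point, pixels), "pose" (4x4, takes a point from camera to world coordinates). Camera axes: x right, y down, z forward; pixel columns grow to the right and rows downward; lengths in mm; the calibration is good to about 2 mm. A picture is of the moment at which its call begins: read the wrist's pose just before it. camera_params takes no time and is no camera call; for the wrist camera it gives the pose at the moment of the call.
- manip.hand_in(): hands the job in; it is judged then, once.
The state is a dict: "t": time; "qpos": joint angles; "qd": joint speeds; "joint_torque": joint torques, N m; "eef_pos": TCP position; "eef_rot": TCP orientation; "ft_force": force on the tool from outside, world axes, zero at the start; "wrist_torque": the same for the moment, N m; "width": opening from 0.0 (shut) to 1.0 (fully open); "finger_force": force on a finger pad.
Only numpy, scipy, OpenCV 4.12 (cv2) and the standard library are available. Lean on these libraries where they do the work, as an engineer would, in place of code of your own. Each camera call takes 0.05 s, during which the arm holds its last target. There are 200 camera calls.

## Working session

There is one attempt and no reset: what is moved stays moved. The work goes in short steps, Python scripts to look and compute and a shell command to move; the robot and the scene stay as the last step left them, time stands still between calls to the robot, and variables do not carry over. Pictures are saved under pics/ and viewed, at most 13 in all, crops included, and the job is handed in when it is done.

```bash
ls; mkdir -p pics; python3 - <<'E'
from bench import manip, snapshot, camera_params
import cv2,numpy as np
o=manip.get_obs();print(o['t'],o['eef_pos'],o['eef_rot'],o['ft_force'],o['width'])
for n in ["scene","top"]:
    p,d=snapshot(n);cv2.imwrite(f"pics/{n}0.png",p);np.save(f"pics/{n}0.npy",d)
    c=camera_params(n);print(n,c["vertical_fov"],c["cx"],c["cy"],np.round(c["pose"],3).tolist(),[k for k in c])
E
```

```text
pics
0.0 [173.8576282  494.95388626 230.69165434] [[-9.43488865e-01  3.31403919e-01 -4.50997176e-04]
 [ 3.31404226e-01  9.43487939e-01 -1.32250506e-03]
 [-1.27729624e-05 -1.39723116e-03 -9.99999024e-01]] [1.30770017 0.64348168 0.21564367] 0.9978916128708879
scene 55.37254918687616 314.7476777645816 241.84202804970002 [[-0.699, 0.63, -0.337, 847.709], [0.715, 0.612, -0.339, 486.959], [-0.007, -0.478, -0.878, 1171.273], [0.0, 0.0, 0.0, 1.0]] ['vertical_fov', 'cx', 'cy', 'pose']
top 47.206058106575256 316.98610274818174 232.21211094930638 [[-0.029, -0.986, 0.167, 169.524], [-1.0, 0.03, 0.003, 74.786], [-0.008, -0.167, -0.986, 1602.262], [0.0, 0.0, 0.0, 1.0]] ['vertical_fov', 'cx', 'cy', 'pose']
```

View pics/scene0.png

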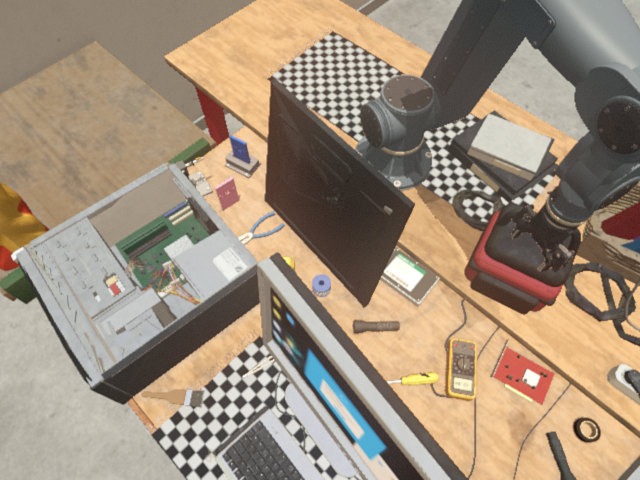

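View pics/top0.png

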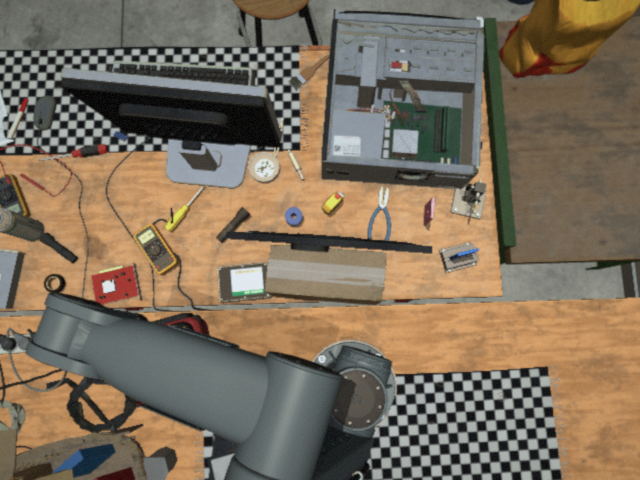

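The top picture shows the blue plate in its block at (460,255), the stand at (468,198) and a dark red plate at (430,210). The dark panel runs from (232,235) to (432,249). In the scene picture the same three are at (240,150), (200,182) and (227,193). I'll enlarge both areas to confirm this.

```bash
cat > h.py <<'E'
import numpy as np,cv2
from bench import manip,snapshot,camera_params
def cam(n):
    c=camera_params(n);return 240/np.tan(np.radians(c["vertical_fov"]/2)),c["cx"],c["cy"],np.array(c["pose"])
def ray(c,uv):
    f,cx,cy,P=c;uv=np.atleast_2d(np.asarray(uv,float))
    d=np.c_[(uv[:,0]-cx)/f,(uv[:,1]-cy)/f,np.ones(len(uv))]
    return P[:3,3],d@P[:3,:3].T
def onz(c,uv,z):
    o,d=ray(c,uv);return o+d*((z-o[2])/d[:,2])[:,None]
def cloud(c,D):
    v,u=np.mgrid[:480,:640];o,d=ray(c,np.c_[u.ravel(),v.ravel()])
    return (o+d*D.reshape(-1,1)).reshape(480,640,3)
def proj(c,X):
    f,cx,cy,P=c;p=(np.atleast_2d(X)-P[:3,3])@P[:3,:3];return np.c_[f*p[:,0]/p[:,2]+cx,f*p[:,1]/p[:,2]+cy]
E
python3 - <<'E'
from h import *
s=cv2.imread('pics/scene0.png');t=cv2.imread('pics/top0.png')
a=cv2.resize(s[120:220,180:280],(400,400),interpolation=3)
b=cv2.resize(t[170:280,390:500],(400,400),interpolation=3)
cv2.imwrite('pics/c1.png',np.hstack([a,b]))
for n,(v0,v1,u0,u1) in dict(top=(175,275,395,495),scene=(125,215,185,265)).items():
    c=cam(n);D=np.load(f'pics/{n}0.npy');im=cv2.imread(f'pics/{n}0.png');X=cloud(c,D)
    hsv=cv2.cvtColor(im,cv2.COLOR_BGR2HSV)
    roi=np.zeros((480,640),bool);roi[v0:v1,u0:u1]=1
    ok=roi&(D>0)
    bl=ok&(hsv[...,0]>100)&(hsv[...,0]<130)&(hsv[...,1]>120)
    for nm,m in dict(blue=bl,red=ok&((hsv[...,0]>165)|(hsv[...,0]<5))&(hsv[...,1]>80),).items():
        m&=X[...,2]>25; P=X[m]; print(n,nm,len(P),P.min(0).round(),P.max(0).round(),np.median(P,0).round())
        q=P[P[:,2]>P[:,2].max()-12]; print('  top strip',q.round().tolist()[:14])
    # panel
    pm=(D>0)&(X[...,2]>300)&(X[...,2]<480)&(X[...,0]>250)&(X[...,0]<700)&(X[...,1]<300)&(X[...,1]>-500)
    P=X[pm];print(n,'panel',len(P),P.min(0).round(),P.max(0).round())
E
```

```text
top blue 70 [ 343. -352.   57.] [ 361. -296.  131.] [ 352. -319.  122.]
  top strip [[361.0, -344.0, 124.0], [361.0, -347.0, 124.0], [361.0, -349.0, 124.0], [361.0, -352.0, 126.0], [360.0, -334.0, 120.0], [359.0, -337.0, 120.0], [359.0, -340.0, 119.0], [359.0, -341.0, 123.0], [358.0, -343.0, 127.0], [359.0, -347.0, 122.0], [359.0, -349.0, 123.0], [357.0, -323.0, 121.0], [356.0, -324.0, 126.0], [357.0, -331.0, 122.0]]
top red 110 [ 452. -239.   26.] [ 506. -232.  118.] [ 473. -235.   68.]
  top strip [[506.0, -239.0, 114.0], [472.0, -234.0, 113.0], [470.0, -234.0, 110.0], [468.0, -235.0, 107.0], [464.0, -234.0, 112.0], [462.0, -234.0, 108.0], [458.0, -233.0, 113.0], [455.0, -232.0, 115.0], [452.0, -232.0, 115.0], [452.0, -234.0, 118.0]]
top panel 3679 [ 316. -167.  300.] [688. 300. 480.]
scene blue 28 [ 353. -350.  118.] [ 366. -299.  128.] [ 360. -322.  124.]
  top strip [[365.0, -350.0, 125.0], [366.0, -349.0, 122.0], [365.0, -345.0, 125.0], [363.0, -344.0, 123.0], [364.0, -343.0, 120.0], [364.0, -338.0, 124.0], [361.0, -336.0, 124.0], [360.0, -334.0, 125.0], [362.0, -336.0, 121.0], [362.0, -331.0, 124.0], [361.0, -327.0, 126.0], [358.0, -327.0, 124.0], [361.0, -328.0, 122.0], [361.0, -322.0, 126.0]]
scene red 323 [ 458. -247.   25.] [ 602. -231.  112.] [ 487. -238.   69.]
  top strip [[458.0, -238.0, 107.0], [460.0, -235.0, 107.0], [466.0, -236.0, 107.0], [465.0, -233.0, 110.0], [463.0, -232.0, 108.0], [458.0, -234.0, 101.0], [473.0, -237.0, 108.0], [470.0, -237.0, 105.0], [467.0, -237.0, 102.0], [465.0, -234.0, 103.0], [462.0, -234.0, 100.0], [478.0, -236.0, 109.0], [471.0, -236.0, 102.0], [469.0, -235.0, 101.0]]
scene panel 9308 [ 318. -172.  300.] [700. 300. 480.]
```

View pics/c1.png

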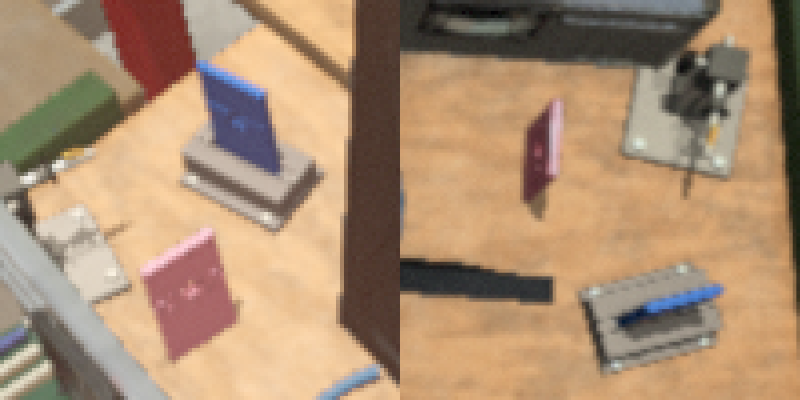

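The blue plate stands in the block near (357,-325), top at z≈123. The scene camera sees its plain blue side, which faces +x. The red plate at (430,210) in the top view is the wrong colour, so it's a decoy. The hook prong, with its brass catch, points roughly along world -x. Next I'll get the obstacle extents and then go over with the wrist camera.

```bash
python3 - <<'E'
from h import *
for n in ['top','scene']:
    c=cam(n);X=cloud(c,np.load(f'pics/{n}0.npy'))
    x,y,z=X[...,0],X[...,1],X[...,2]
    def show(nm,m):
        P=X[m]; print(n,nm,len(P),np.percentile(P,2,0).round() if len(P) else '',np.percentile(P,98,0).round() if len(P) else '')
    show('panel',(x>300)&(x<450)&(y>-250)&(y<400)&(z>330)&(z<470))
    m=(x>400)&(x<620)&(y<-270)&(y>-420)
    show('stand>70',m&(z>70)&(z<250)&(x<540)); show('standfoot',m&(z>6)&(z<16)&(x<540))
    show('case',(x>500)&(x<900)&(y<-50)&(y>-480)&(z>60)&(z<400))
    mm=(x>500)&(x<620)&(y<-200)&(y>-380)&(z>40)
    for zz in (50,80,110,140,170,200,230): 
        k=mm&(abs(z-zz)<15);print(zz,k.sum(),x[k].min().round() if k.any() else '')
    if n=='top':
        for u,v in ((464,196),(470,190),(474,188),(478,186),(472,200),(475,205),(468,205),(466,200),(475,182)): print(u,v,X[v,u].round())
E
python3 -m creep '[85,0,0,1,0, 85,0,0,1,0, 85,0,0,1,0, 85,0,0,1,0, 85,0.2,-0.4,1,0, 85,0.4,-0.8,1,0, 85,0.6,-1,0.3,0, 85,0.8,-1,0,0, 85,0.8,-1,0,0, 85,0.7,-1,0,-1,85,0.5,-1,0,-1,85,0,-1,0,-1]'
```

```text
top panel 2027 [ 321. -156.  365.] [381. 267. 430.]
top stand>70 242 [ 470. -385.   85.] [ 540. -341.  128.]
top standfoot 446 [ 417. -415.    6.] [ 538. -313.   15.]
top case 9756 [ 537. -376.   62.] [895. -55. 189.]
50 147 501.0
80 226 500.0
110 326 500.0
140 227 518.0
170 455 554.0
200 295 559.0
230 0 
464 196 [ 533. -356.   19.]
470 190 [ 534. -356.   88.]
474 188 [ 530. -356.  127.]
478 186 [ 536. -368.  126.]
472 200 [ 501. -353.  108.]
475 205 [ 485. -358.  117.]
468 205 [ 508. -369.   10.]
466 200 [ 522. -362.   17.]
475 182 [ 551. -364.  113.]
scene panel 6609 [ 332. -158.  333.] [391. 276. 429.]
scene stand>70 156 [ 473. -386.   87.] [ 539. -346.  128.]
scene standfoot 327 [ 414. -409.    6.] [ 523. -317.   15.]
scene case 10866 [ 542. -377.   64.] [896. -53. 190.]
50 120 501.0
80 191 502.0
110 265 500.0
140 274 524.0
170 213 561.0
200 410 562.0
230 0 
t: 1.6
eef_pos: [372.2, 138.7, 541.7]
eef_rot: [[-0.792, 0.61, -0.002], [0.61, 0.792, -0.001], [0.001, -0.002, -1.0]]
ft_force: [0.7, 0.1, -0.3]
width: 0.996
finger_force: 0.0
```

```bash
python3 -m creep '[85,0,-1,0,-1, 85,0,-1,0,-1, 85,0,-1,0,-1, 85,0,-1,0,-1, 85,0,-1,0,-1, 85,0,-1,0,-1, 85,0,-1,0,-0.3, 85,0,-1,0,0, 85,0,-0.7,-0.7,0, 85,0,0,-1,0, 85,0,0,0,0]'
python3 - <<'E'
from h import *
c=camera_params("wrist");p,d=snapshot("wrist");cv2.imwrite("pics/w1.png",p);np.save("pics/w1.npy",d)
import pickle;pickle.dump(cam("wrist"),open("pics/w1.pkl","wb"));print(c["vertical_fov"],c["cx"],c["cy"],np.round(c["pose"],3).tolist())
E
```

```text
t: 2.98
eef_pos: [368.3, -293.2, 453.3]
eef_rot: [[-0.255, 0.967, -0.009], [0.967, 0.255, 0.007], [0.01, -0.007, -1.0]]
ft_force: [-0.0, 0.2, 1.1]
width: 0.995
finger_force: 0.0
66.12884160475434 314.87918458933245 242.97524385672943 [[0.967, 0.248, 0.063, 350.414], [0.256, -0.93, -0.266, -224.873], [-0.007, 0.273, -0.962, 596.934], [0.0, 0.0, 0.0, 1.0]]
```

View pics/w1.png

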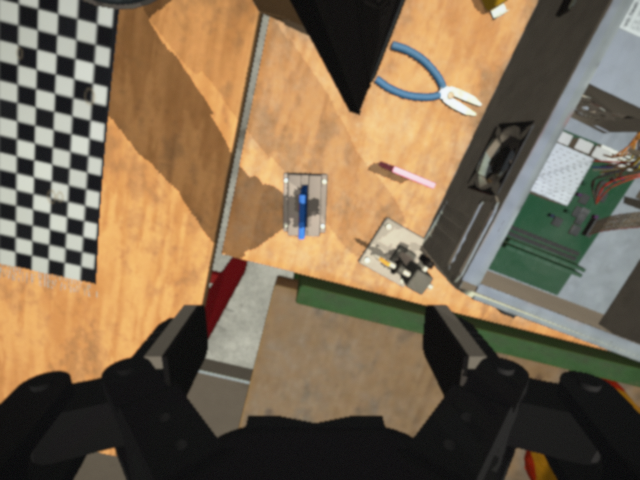

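The wrist view shows the blue plate edge-on in its block at (303,211), the stand at (398,258) with its prong pointing up-left and the brass catch at (385,262), and the red decoy at (407,176). I'll look at the stand close up, then at the plate's -x side.

```bash
python3 -m creep '[85,0.9,-0.4,-0.5,0, 85,0.9,-0.4,-0.8,0, 85,0.5,-0.4,-0.9,0, 85,0.2,0,-0.9,0, 85,0,0,-0.5,0, 85,0,0,0,0, 85,0,0,0,0]'
cat > shot.py <<'E'
import sys,pickle;from h import *
n=sys.argv[1];c=cam("wrist");p,d=snapshot("wrist");cv2.imwrite(f"pics/{n}.png",p);np.save(f"pics/{n}.npy",d);pickle.dump(c,open(f"pics/{n}.pkl","wb"))
E
python3 shot.py w2
python3 -m creep '[85,-0.5,0,0.6,0, 85,-1,0,0.6,0, 85,-1,0,0,0, 85,-1,0,0,0, 85,-1,0,0,0, 85,-0.8,0,0,0, 85,-0.3,0,-0.2,0, 85,0,0,0,0, 85,0,0,0,0]'
python3 shot.py w3
python3 - <<'E'
import cv2,numpy as np
a=cv2.imread('pics/w2.png');b=cv2.imread('pics/w3.png')
cv2.imwrite('pics/c2.png',np.hstack([cv2.resize(x,(400,300)) for x in (a,b)]))
E
```

```text
t: 3.9
eef_pos: [496.9, -355.2, 282.1]
eef_rot: [[-0.257, 0.966, 0.004], [0.966, 0.257, -0.003], [-0.004, 0.003, -1.0]]
ft_force: [-0.7, -0.1, 0.3]
width: 0.996
finger_force: 0.0
t: 5.08
eef_pos: [215.8, -354.8, 329.7]
eef_rot: [[-0.256, 0.967, 0.001], [0.967, 0.256, -0.002], [-0.002, 0.001, -1.0]]
ft_force: [0.3, -0.7, -0.5]
width: 0.995
finger_force: 0.0
```

View pics/c2.png

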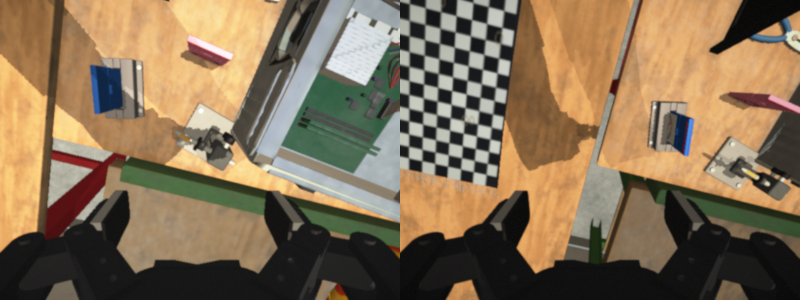

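```bash
python3 - <<'E'
import cv2,numpy as np
a=cv2.imread('pics/w2.png');b=cv2.imread('pics/w3.png')
# w2 stand around (340,220); w3 plate around (430,205), stand (560,280)
A=cv2.resize(a[150:280,260:390],(400,400),interpolation=2)
B=cv2.resize(b[150:230,390:470],(400,400),interpolation=2)
cv2.imwrite('pics/c3.png',np.hstack([A,B]))
E
```

```text
(no output)
```

View pics/c3.png

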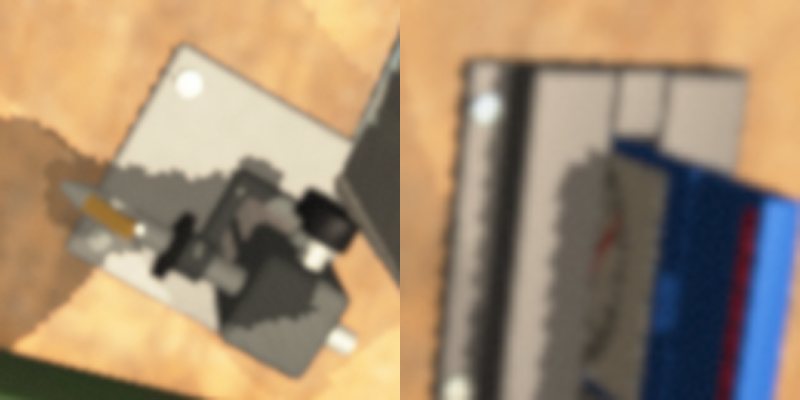

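The right crop is the plate's -x side, with the red stripe near its top and the pale graduated area. So the graduated face looks toward world -x, and this is the plate meant. The left crop shows the stand: prong tip at (281,211) in w2, brass catch around (295,221), washer at (318,230), then the block. Now I'll measure these in 3D.

```bash
python3 - <<'E'
from h import *;import pickle
c=pickle.load(open('pics/w2.pkl','rb'));D=np.load('pics/w2.npy');X=cloud(c,D);im=cv2.imread('pics/w2.png')
for px in [(65,188),(80,197),(100,210),(120,222),(140,233),(160,240),(178,245),(195,258),(212,268),(228,280)]:
    u,v=[int(round(o+q/3.077)) for o,q in zip((260,150),px)]
    print(px,(u,v),np.median(X[v-1:v+2,u-1:u+2].reshape(-1,3),0).round(1))
# vertical-ish profile: points z>95 in stand region
m=(X[...,0]>430)&(X[...,0]<560)&(X[...,1]<-320)&(X[...,1]>-400)&(X[...,2]>95)
m[:, 345:]&=X[:,345:,0]<545
P=X[m]
hs=cv2.cvtColor(im,cv2.COLOR_BGR2HSV)
# foot corners: grey plate
f=(abs(X[...,2]-10)<4)&(X[...,0]>400)&(X[...,0]<560)&(X[...,1]<-300)&(X[...,1]>-420)
print('foot',cv2.minAreaRect(X[f][:,:2].astype(np.float32)))
blk=P[P[:,2]>118];print('blk',len(blk),cv2.minAreaRect(blk[:,:2].astype(np.float32)),np.percentile(blk[:,2],[50,90,98]))
np.save('pics/P.npy',P)
r=P[P[:,0]<505];print('prong pts',len(r),'x',r[:,0].min().round(1))
for x0 in range(450,520,5):
    q=P[(P[:,0]>=x0)&(P[:,0]<x0+5)]
    if len(q):print(x0,len(q),q[:,1].min().round(1),q[:,1].max().round(1),np.percentile(q[:,2],[5,50,95]).round(1))
# plate top edge from w2 and w3
for n in ('w2','w3','w1'):
    c=pickle.load(open(f'pics/{n}.pkl','rb'));X=cloud(c,np.load(f'pics/{n}.npy'));im=cv2.imread(f'pics/{n}.png');hs=cv2.cvtColor(im,cv2.COLOR_BGR2HSV)
    m=(hs[...,0]>100)&(hs[...,0]<130)&(hs[...,1]>100)&(X[...,0]>320)&(X[...,0]<400)&(X[...,1]<-270)&(X[...,1]>-380)&(X[...,2]>116)
    P=X[m];print(n,len(P),cv2.minAreaRect(P[:,:2].astype(np.float32)),np.percentile(P[:,2],[10,50,90]))
E
```

```text
(65, 188) (281, 211) [ 466.2 -354.9  112.5]
(80, 197) (286, 214) [ 471.  -356.1  114.4]
(100, 210) (292, 218) [ 476.8 -357.4  116.9]
(120, 222) (299, 222) [ 483.4 -358.5  120.2]
(140, 233) (305, 226) [ 489.4 -362.   114. ]
(160, 240) (312, 228) [ 495.7 -362.2  114.2]
(178, 245) (318, 230) [ 500.7 -361.   120.2]
(195, 258) (323, 234) [ 506.1 -364.2  116.6]
(212, 268) (329, 237) [ 512.  -366.1  114.1]
(228, 280) (334, 241) [ 517.4 -368.7  114.6]
foot ((515.7780151367188, -366.32354736328125), (92.75555419921875, 78.02853393554688), 75.07858276367188)
blk 48436 ((487.5469970703125, -358.3287353515625), (62.189144134521484, 115.05400848388672), 89.643798828125) [359.93167692 373.14901457 378.35115204]
prong pts 33131 x 430.0
450 3114 -379.4 -347.1 [300.9 330.  361.3]
455 2417 -377.6 -345.7 [302.2 360.4 368.1]
460 2039 -354.7 -344.0 [356.3 367.  374.6]
465 1964 -358.6 -341.5 [361.2 370.1 377. ]
470 1490 -360.1 -338.6 [360.9 372.7 379.1]
475 1612 -360.7 -337.5 [355.6 367.4 379.2]
480 1678 -361.6 -337.6 [355.  364.9 371.9]
485 1649 -364.1 -343.5 [355.7 365.3 371.6]
490 1552 -372.3 -342.3 [356.7 365.8 371.7]
495 1716 -372.6 -332.1 [119.9 365.1 371.8]
500 2308 -370.4 -331.0 [354.9 367.6 378.9]
505 1894 -371.2 -330.0 [355.  368.9 379.1]
510 1732 -370.9 -330.4 [361.1 370.6 377.6]
515 2202 -383.1 -329.6 [122.1 368.5 376.1]
w2 909 ((356.0007019042969, -326.3070373535156), (7.835190773010254, 58.32746887207031), 13.091609001159668) [118.66022078 122.92407782 124.05241173]
w3 479 ((354.39605712890625, -325.6909484863281), (8.06315803527832, 58.81889343261719), 13.043129920959473) [121.94527877 123.06181737 124.00447803]
w1 250 ((358.8918762207031, -327.7049255371094), (6.644500255584717, 59.2596435546875), 14.075165748596191) [125.87838561 127.40599129 128.56728193]
```

Bar axis is at z≈110 and the prong yaw is -15°, with the tip near (464,-354). The plate centre is (355.2,-326), yaw 13°, top at z 123. I'll go above the plate and check the pose before descending.

```bash
python3 -m creep '[40,0.8,0.1,0,-0.3, 40,0.9,0.2,0,0, 40,0.8,0.2,-0.4,0, 40,0.29,0.08,-0.9,0, 40,0,0,-0.9,0, 40,0,0,-0.9,0, 40,0,0,-0.5,0, 40,0,0,0,0, 40,0,0,0,0]' 60
```

```text
t: 6.25
eef_pos: [355.6, -325.7, 149.6]
eef_rot: [[-0.226, 0.974, 0.001], [0.974, 0.226, -0.001], [-0.001, 0.001, -1.0]]
ft_force: [-0.1, 0.3, -0.3]
width: 0.465
finger_force: 0.0
```

```bash
python3 -m creep '[40,0,0,-0.6,0, 40,0,0,-0.43,0, 40,0,0,0,0, 20,0,0,0,0, 12,0,0,0,0, 0,0,0,0,0, 0,0,0,0,0, 0,0,0,0,0, 0,0,0,0,0, 0,0,0,0,0]' 60; python3 -c "
from bench import manip;o=manip.get_obs();print(o['eef_pos'],o['wrist_torque'])"
```

```text
t: 7.5
eef_pos: [355.4, -325.9, 98.2]
eef_rot: [[-0.226, 0.974, 0.002], [0.974, 0.226, -0.002], [-0.002, 0.002, -1.0]]
ft_force: [1.6, 0.5, 6.4]
width: 0.08
finger_force: 59.3
[ 355.40691978 -325.88963535   98.20746917] [ 0.17710805 -0.18681531  0.01234024]
```

Gripped. Lifting clear of the slot.

```bash
python3 -m creep '[0,0,0,0.2,0, 0,0,0,0.4,0, 0,0,0,0.6,0, 0,0,0,0.8,0, 0,0,0,0.6,0, 0,0,0,0,-1, 0,0,0,0,-1, 0,0,0,0,-1, 0,0,0,0,-1, 0,0,0,0,-0.7, 0,0,0,0,0, 0,0,0,0,0]'; python3 shot.py w4; python3 - <<'E'
from h import *;import pickle
im=cv2.imread('pics/w4.png');c=pickle.load(open('pics/w4.pkl','rb'));X=cloud(c,np.load('pics/w4.npy'));o=manip.get_obs()
R=np.array(o['eef_rot']);p=np.array(o['eef_pos']);L=(X.reshape(-1,3)-p)@R
hs=cv2.cvtColor(im,cv2.COLOR_BGR2HSV)
print(p,o['ft_force'],o['wrist_torque'])
m=((hs[...,0]>100)&(hs[...,0]<130)&(hs[...,1]>100)).ravel()&(abs(L[:,1])<12)&(abs(L[:,0])<60)&(L[:,2]>-40)&(L[:,2]<110)
Q=L[m];print(len(Q),Q.min(0).round(1),Q.max(0).round(1));print(np.percentile(Q,[2,50,98],0).round(1))
cv2.circle(im,tuple(int(x) for x in proj(c,p)[0]),3,(0,255,0));cv2.imwrite('pics/w4m.png',im)
E
```

```text
t: 9.0
eef_pos: [354.5, -325.3, 227.2]
eef_rot: [[0.26, 0.966, -0.0], [0.966, -0.26, -0.0], [-0.0, 0.0, -1.0]]
ft_force: [-0.1, -0.5, -1.2]
width: 0.082
finger_force: 58.6
[ 354.4824177  -325.2539187   227.16408446] [ 0.25073641 -0.32243365 -0.85964488] [-0.02160157  0.02216248  0.0339706 ]
3973 [-31.4  -5.2 -38.4] [29.7  3.5 82.3]
[[-28.1  -4.5 -29.9]
 [ 10.9  -0.9 -24.9]
 [ 29.4   2.6  61. ]]
```

View pics/w4m.png

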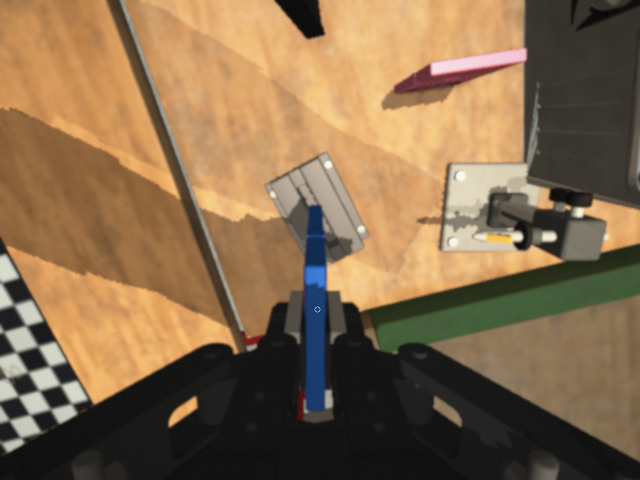

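The plate hangs straight in the fingers, centred (edges at -31/+30 mm). The stand is now square in the view, with the prong tip at about (474,238), brass catch (498,239) and washer (533,237). I'll locate the prong in tool axes.

```bash
python3 - <<'E'
from h import *;import pickle
im=cv2.imread('pics/w4.png');c=pickle.load(open('pics/w4.pkl','rb'));D=np.load('pics/w4.npy');X=cloud(c,D)
cv2.imwrite('pics/c4.png',cv2.resize(im[200:280,450:610],(800,400),interpolation=2))
ax=np.array([.966,-.2588]);n=np.array([.2588,.966])
p=np.array([354.48,-325.25])
roi=(slice(225,252),slice(466,560))
for u in range(470,556,4):
    col=X[220:256,u];k=(col[:,2]>98)&(col[:,2]<135)
    if k.any():
        q=col[k];d=q[:,:2]-p;print(u,k.sum(),'along',np.median(d@ax).round(1),'lat',(d@n).min().round(1),(d@n).max().round(1),'z',np.percentile(q[:,2],[10,50,90]).round(1),'v',220+np.where(k)[0][[0,-1]])
E
```

```text
474 6 along 114.8 lat -1.2 2.4 z [109.9 111.2 111.5] v [233 238]
478 8 along 117.3 lat -1.8 3.3 z [110.9 112.  113. ] v [232 239]
482 11 along 119.7 lat -1.9 4.7 z [112.  113.2 114.3] v [230 240]
486 11 along 122.2 lat -1.8 5.0 z [112.8 113.7 114.8] v [230 240]
490 11 along 124.3 lat -1.0 4.7 z [111.1 115.7 116.5] v [230 240]
494 12 along 127.1 lat -1.8 4.9 z [111.2 116.3 116.9] v [230 241]
498 12 along 129.2 lat -1.2 4.6 z [111.2 117.4 119. ] v [230 241]
502 13 along 131.7 lat -1.5 4.7 z [112.8 118.2 119.4] v [230 242]
506 13 along 133.9 lat -1.4 5.1 z [111.9 119.5 120.4] v [230 242]
510 13 along 136.5 lat -1.5 4.5 z [112.2 120.  120.9] v [230 242]
514 22 along 145.7 lat -8.3 6.5 z [103.  108.8 114.1] v [225 246]
518 29 along 147.6 lat -9.1 10.3 z [107.1 111.  113.8] v [221 249]
522 29 along 147.8 lat -7.7 11.6 z [112.2 114.3 116.9] v [221 249]
526 29 along 148.2 lat -7.6 11.4 z [115.2 118.8 120. ] v [221 249]
530 21 along 150.1 lat -3.8 9.8 z [117.3 120.2 121.9] v [225 245]
534 18 along 155.8 lat -4.8 7.1 z [113.3 115.4 116.8] v [227 244]
538 17 along 158.6 lat -3.9 7.2 z [113.8 115.8 116.8] v [227 243]
542 20 along 167.9 lat -12.4 4.6 z [ 99.8 106.1 114.7] v [228 249]
546 32 along 171.5 lat -12.7 10.0 z [101.5 106.  113.9] v [220 251]
550 34 along 171.6 lat -12.6 11.1 z [105.6 111.  113.7] v [220 253]
554 36 along 171.7 lat -12.6 12.1 z [110.7 114.  115.8] v [220 255]
```

View pics/c4.png

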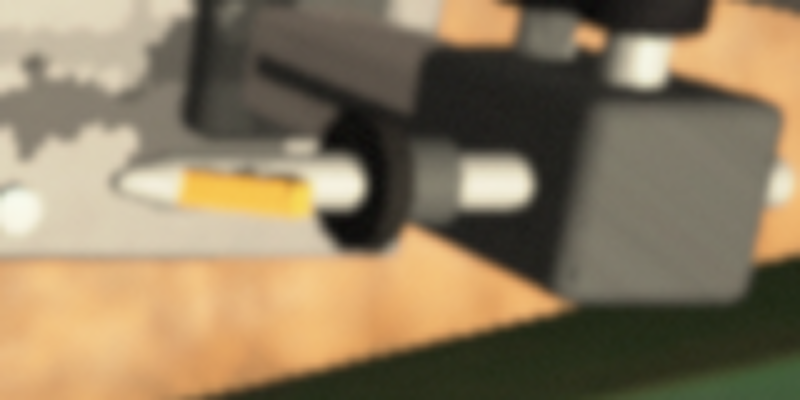

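```bash
python3 -m creep '[0,0.5,-0.12,0,0, 0,0.6,-0.15,0,0, 0,0.455,-0.11,0,0, 0,0,0,-0.5,0, 0,0,0,-0.6,0, 0,0,0,-0.5,0, 0,0,0,-0.32,0, 0,0,0,0,0, 0,0,0,0,0]'; cat > st.py <<'E'
from h import *
o=manip.get_obs();p=np.array(o['eef_pos']);F=np.array(o['ft_force']);d=p[:2]-[354.48,-325.25]
ax=np.array([.966,-.2588]);n=np.array([.2588,.966])
print('t',round(o['t'],2),'along',(d@ax).round(2),'lat',(d@n).round(2),'z',p[2].round(2),'Fal',(F[:2]@ax).round(2),'Flat',(F[:2]@n).round(2),'Fz',F[2].round(2),'T',np.round(o['wrist_torque'],3),'grip',round(o['finger_force'],1))
E
python3 st.py
```

```text
t: 10.18
eef_pos: [432.6, -344.5, 131.7]
eef_rot: [[0.261, 0.965, 0.0], [0.965, -0.261, -0.0], [-0.0, 0.001, -1.0]]
ft_force: [-0.2, 0.5, -1.9]
width: 0.081
finger_force: 58.8
t 10.18 along 80.44 lat 1.58 z 131.66 Fal -0.31 Flat 0.43 Fz -1.86 T [-0.014  0.031 -0.069] grip 58.8
```

```bash
python3 -m creep '[0,0.25,-0.067,-0.012,0, 0,0.25,-0.067,0,0, 0,0.1,-0.026,0,0, 0,0.1,-0.026,0,0, 0,0,0,0,0, 0,0,0,0,0]'; python3 st.py; python3 shot.py w5; python3 - <<'E'
import cv2
im=cv2.imread('pics/w5.png');cv2.imwrite('pics/c5.png',cv2.resize(im[230:420,260:500],(760,600),interpolation=2))
E
```

```text
t: 10.92
eef_pos: [467.0, -353.5, 130.3]
eef_rot: [[0.261, 0.965, -0.0], [0.965, -0.261, 0.0], [0.0, -0.001, -1.0]]
ft_force: [-0.0, 0.1, -1.3]
width: 0.081
finger_force: 58.9
t 10.93 along 116.01 lat 1.87 z 130.29 Fal -0.03 Flat 0.08 Fz -1.27 T [ 0.026 -0.014 -0.072] grip 58.9
```

View pics/c5.png

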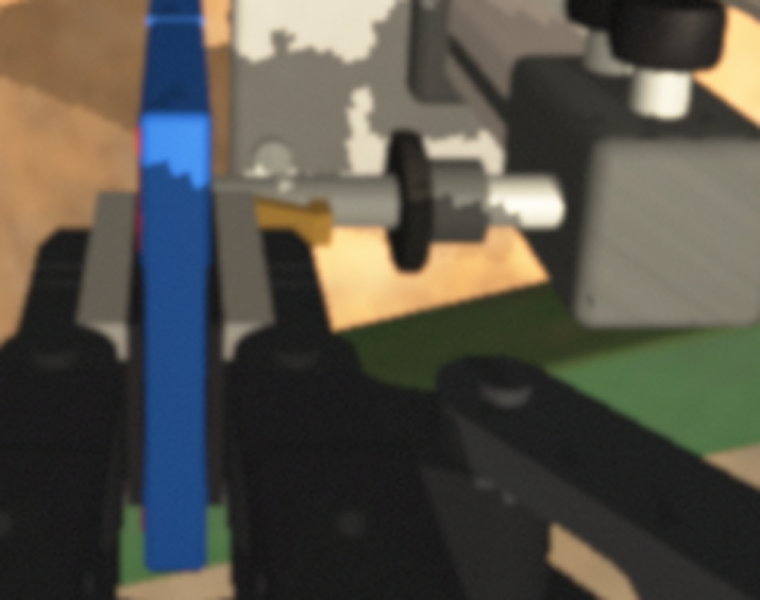

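The picture shows the plate edge-on with its red stripe on the outward side and the prong tip gone into the hole, without any contact force. The washer is at crop (408,200). Now pushing in small steps.

```bash
python3 -m creep '[0,0.05,-0.013,0,0, 0,0.05,-0.013,0,0, 0,0.05,-0.013,0,0, 0,0.05,-0.013,0,0, 0,0,0,0,0]'>/dev/null; python3 st.py; python3 -m creep '[0,0.04,-0.01,0,0, 0,0.04,-0.01,0,0, 0,0,0,0,0]'>/dev/null; python3 st.py
```

```text
t 11.6 along 126.83 lat 1.87 z 130.38 Fal -0.21 Flat 0.09 Fz 1.06 T [ 0.044  0.205 -0.037] grip 59.1
t 11.97 along 130.94 lat 1.94 z 130.41 Fal -1.83 Flat -0.3 Fz 0.5 T [0.032 0.245 0.005] grip 59.2
```

```bash
python3 -m creep '[0,0.04,-0.01,0,0, 0,0.04,-0.01,0,0, 0,0,0,0,0]'>/dev/null; python3 st.py; python3 -m creep '[0,0.04,-0.01,0,0, 0,0.04,-0.01,0,0, 0,0,0,0,0]'>/dev/null; python3 st.py;  python3 -m creep '[0,0.03,-0.008,0,0, 0,0,0,0,0]'>/dev/null; python3 st.py
```

```text
t 12.35 along 135.61 lat 1.96 z 130.56 Fal 0.14 Flat -0.25 Fz 1.32 T [ 0.007 -0.05  -0.017] grip 59.3
t 12.72 along 139.32 lat 2.09 z 130.36 Fal -0.64 Flat 0.59 Fz 2.06 T [0.028 0.017 0.055] grip 59.3
t 12.97 along 140.71 lat 2.1 z 130.36 Fal 0.09 Flat -0.13 Fz 1.62 T [-0.009 -0.055  0.08 ] grip 59.3
```

```bash
for i in 1 2 3; do :; done; python3 -m creep '[0,0.03,-0.008,0,0, 0,0,0,0,0]'>/dev/null; python3 st.py; python3 -m creep '[0,0.02,-0.005,0,0, 0,0,0,0,0]'>/dev/null; python3 st.py;  python3 -m creep '[0,0.02,-0.005,0,0, 0,0,0,0,0]'>/dev/null; python3 st.py
```

```text
t 13.22 along 142.39 lat 2.12 z 130.23 Fal 1.65 Flat -0.83 Fz -0.58 T [-0.091 -0.325  0.011] grip 59.0
t 13.47 along 142.93 lat 2.19 z 130.08 Fal -0.01 Flat 0.24 Fz -1.02 T [0.019 0.012 0.033] grip 59.0
t 13.72 along 144.18 lat 2.12 z 130.31 Fal -0.6 Flat -0.51 Fz -1.78 T [-0.047  0.005  0.029] grip 59.0
```

Fz has dropped back to just the plate's weight, so the catch seems to have released. I'll ease on until the washer is felt.

```bash
for i in 1; do :; done; python3 -m creep '[0,0.015,-0.004,0,0, 0,0,0,0,0, 0,0,0,0,0]'>/dev/null; python3 st.py; python3 -m creep '[0,0.015,-0.004,0,0, 0,0,0,0,0, 0,0,0,0,0]'>/dev/null; python3 st.py; python3 shot.py w6; python3 - <<'E'
import cv2
im=cv2.imread('pics/w6.png');cv2.imwrite('pics/c6.png',cv2.resize(im[230:420,260:500],(760,600),interpolation=2))
E
```

```text
t 14.1 along 144.91 lat 2.14 z 130.35 Fal 0.33 Flat -0.81 Fz -0.74 T [ 0.075  0.017 -0.006] grip 59.0
t 14.47 along 145.53 lat 2.16 z 130.33 Fal -1.8 Flat 0.1 Fz -0.82 T [0.068 0.335 0.018] grip 59.1
```

View pics/c6.png

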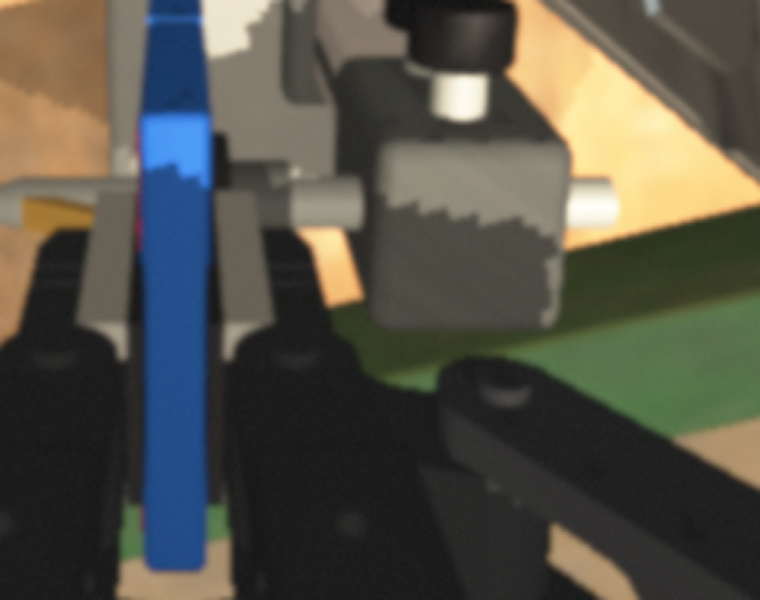

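The washer (222,170) is against the plate and the brass catch lies in front of it at (60,215). One more slight push, then lower it onto the bar, release and go up.

```bash
python3 -m creep '[0,0.012,-0.003,0,0, 0,0,0,0,0, 0,0,0,0,0]'>/dev/null; python3 st.py; python3 -m creep '[0,-0.012,0.003,-0.015,0, 0,0,0,0,0, 0,0,0,0,0]'>/dev/null; python3 st.py;python3 -m creep '[0,0,0,-0.015,0, 0,0,0,0,0, 0,0,0,0,0]'>/dev/null; python3 st.py
```

```text
t 14.9 along 146.13 lat 2.18 z 130.33 Fal -2.58 Flat 0.38 Fz 0.18 T [0.192 0.708 0.039] grip 59.2
t 15.28 along 145.75 lat 2.17 z 129.54 Fal -1.84 Flat -0.44 Fz -1.42 T [ 0.151  0.467 -0.017] grip 59.2
t 15.65 along 145.78 lat 2.16 z 128.86 Fal -1.98 Flat -0.1 Fz 0.46 T [ 0.129  0.477 -0.014] grip 59.2
```

```bash
python3 -m creep '[0,-0.008,0.002,0,0, 0,0,0,0,0, 10,0,0,0,0, 14,0,0,0,0, 22,0,0,0,0, 30,0,0,0,0, 30,0,0,0,0, 30,0,0,0,0]' 20; python3 st.py; python3 -m creep '[30,0,0,0.2,0, 30,0,0,0.4,0, 30,0,0,0.6,0, 30,0,0,0.8,0, 30,0,0,0.6,0, 30,-0.3,0.1,0.2,0, 30,-0.7,0.2,0,0, 30,-0.6,0.2,0,0, 30,-0.5,0.1,0,0, 30,0,0,0,0, 30,0,0,0,0]'; python3 shot.py w7; python3 - <<'E'
from h import *;import pickle
im=cv2.imread('pics/w7.png');c=pickle.load(open('pics/w7.pkl','rb'))
u,v=proj(c,[485,-360,120])[0].astype(int);print(u,v)
v=min(max(v,80),400);u=min(max(u,100),540)
p,d=snapshot('scene');q=proj(cam('scene'),[485,-360,110])[0].astype(int)
S=p[max(q[1]-30,0):q[1]+30,max(q[0]-30,0):q[0]+30]
cv2.imwrite('pics/c7.png',np.hstack([cv2.resize(im[v-80:v+80,u-80:u+80],(400,400),interpolation=2),cv2.resize(S,(400,400),interpolation=2)]))
E
```

```text
t: 16.65
eef_pos: [495.4, -360.8, 128.9]
eef_rot: [[0.261, 0.965, -0.0], [0.965, -0.261, -0.0], [-0.0, -0.0, -1.0]]
ft_force: [0.1, -0.4, 0.1]
width: 0.35
finger_force: 0.0
t 16.65 along 145.33 lat 2.13 z 128.86 Fal 0.23 Flat -0.39 Fz 0.07 T [-0.028 -0.024 -0.064] grip 0.0
t: 18.02
eef_pos: [390.3, -330.7, 268.8]
eef_rot: [[0.262, 0.965, 0.0], [0.965, -0.262, -0.0], [-0.0, 0.0, -1.0]]
ft_force: [-0.2, -0.6, 0.9]
width: 0.35
finger_force: 0.0
437 230
```

View pics/c7.png

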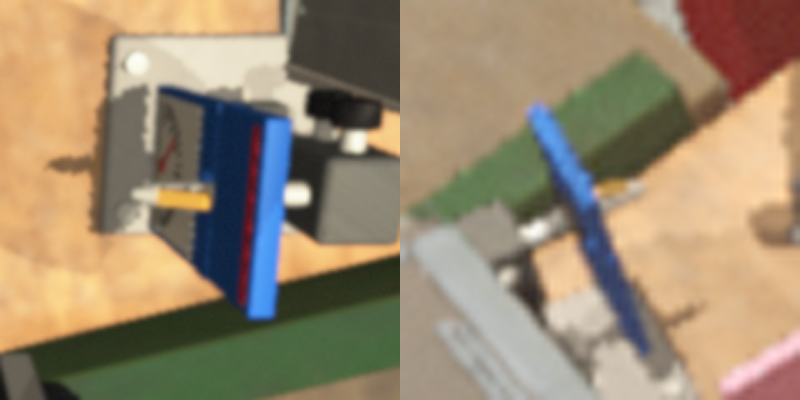

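The plate hangs on the prong with its graduated, red-striped side outward and the brass catch in front of it at crop (185,197). I'll check the catch height and plate position by depth, then hand in if both are right.

```bash
python3 - <<'E'
from h import *;import pickle
im=cv2.imread('pics/w7.png');c=pickle.load(open('pics/w7.pkl','rb'));X=cloud(c,np.load('pics/w7.npy'));hs=cv2.cvtColor(im,cv2.COLOR_BGR2HSV)
ax=np.array([.966,-.2588]);n=np.array([.2588,.966]);p=np.array([354.48,-325.25])
A=(X[...,:2]-p)@ax;Lt=(X[...,:2]-p)@n;z=X[...,2]
b=(hs[...,0]>15)&(hs[...,0]<30)&(hs[...,1]>130)&(abs(Lt-1.5)<8)&(A>110)&(A<145)&(z>100)
print('brass along',np.percentile(A[b],[2,98]).round(1),'z',np.percentile(z[b],[5,50,97]).round(1),'z at end',np.median(z[b&(A>np.percentile(A[b],80))]).round(1))
m=(hs[...,0]>100)&(hs[...,0]<130)&(hs[...,1]>100)&(A>130)&(A<160)&(z>147)
print('plate top along',np.percentile(A[m],[2,98]).round(1),'lat',np.percentile(Lt[m],[1,99]).round(1),'z',np.median(z[m]).round(1), cv2.minAreaRect(X[m][:,:2].astype(np.float32)))
E
```

```text
brass along [122.8 139.8] z [114.3 117.7 121.3] z at end 120.2
plate top along [139.4 147. ] lat [-25.9  32.8] z 153.5 ((493.8426208496094, -358.9066162109375), (59.930912017822266, 8.644590377807617), 75.40673828125)
```

```bash
python3 -c "
from bench import manip;print(manip.hand_in())"
```

```text
the job is handed in; nothing more can be done
None
```

The gauge plate is hung on the hook with its graduated face outward, home against the washer with the catch sprung up in front of it; the push readings stayed under 3 N, and I handed the job in at about 18 s.

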